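# Stand the slumped voucher box back up and push its neighbour home

### The job

In the wooden desk stand the blue voucher box has slumped over into the place of the orange one. Without picking anything up, push the blue box back upright in its own place beside the green box, then push the orange box, which stands in front of the stand, straight in to its empty place beside it until it is fully home and its spine is level with the other spines. Keep the orange box standing as it slides, and leave the grey and green boxes and the other things on the desk where they are.

Things in the scene. Friction and masses are not known exactly. Their poses are not given: they have to be found in the camera images.
- stand: Fixed wooden book stand without a floor (the boxes stand on the desk), two end boards and a back board, 80 mm high. Origin on the desk in the middle of the empty place, the orange box's home. +y points in to the back board (inner face at y = +107 mm); the open front faces -y. x runs along the row: empty place -34 to +34 mm, blue's own place -87 to -34, green box -132 to -87, grey -178 to -133. z up.
- end_board (a point): Middle of the top edge of the end board beside the empty place, 80 mm above the desk, on which the blue box leans. The board is 15 mm thick along the stand's x (faces at x = +34 and +49 mm) and reaches from y = -100 to +119 mm of the stand. The other end board, past the grey box, has its outer face at x = -194 mm.
- blue_box_mid (a point): Centre of the blue closed voucher box, 45 mm thick (its x), 210 deep (y, spine at -y), 140 high (z), 0.4 to 0.7 kg. At the start it leans 40 degrees towards the stand's +x, lower edge on the desk at about x = -35 mm, its side on the end board. Pushed near its upper edge towards the stand's -x it turns about the lower edge and, within 18 degrees of upright, drops onto its base by itself.
- blue_box_edge (a point): Middle of the blue box's upper edge on its +x side (70 mm above its centre, 22.5 mm to its +x). At the start it is about 106 mm above the desk and overhangs the end board, at about x = +56 mm of the stand; the finger can push it from there.
- orange_box_mid (a point): Centre of the orange voucher box, same size as the blue one (45 x 210 x 140 mm: x thickness, y depth with the spine at -y, z up; 0.4 to 0.7 kg). It stands upright before the empty place, in line with it within about 8 mm and 0.1 rad, its centre 230 to 270 mm in front of the stand's origin. Home, its back is against the back board: centre at y = +2 mm, spine at y = -103 mm of the stand.
- green_box_mid (a point): Centre of the green voucher box, same size, upright in the stand next to the blue box's place. To be left where it is.
- grey_box_mid (a point): Centre of the grey voucher box, same size, upright in the stand beyond the green one. To be left where it is.
- tumbler: Empty clear drinking tumbler with a grey sleeve round its foot and a blue lid, 74 mm across, 173 mm high; origin under its centre. Bystander.
- calculator: Black desk calculator, 150 x 105 x 30 mm, origin under its centre. Bystander.
- stapler: Red and black stapler, 137 x 36 x 67 mm, long side along its x, origin under its centre. Bystander.
- stamp: Rubber stamp with a turned wooden handle, 62 x 42 mm, 84 mm high, origin under its centre. Bystander.
- ink_pad: Ink pad tin, blue with a steel lid, 119 x 84 x 24 mm, origin under its centre. Bystander.
- mouse: Black computer mouse, about 85 x 62 x 37 mm, on a grey mat on the right of the desk; origin under it. Bystander.

How it is judged:
By the outcome, as a careful person would: the job done as asked, in the order asked, and still so for the second after the job is handed in, with the robot touching nothing.
It also fails if it takes over 54 s, if anything falls off the work surface, if the arm or the gripper's body presses on something with over 40 N, if the wrist force passes 120 N, or if a joint passes its speed limit or range.

### The arm

A 6-joint arm with a two-finger parallel gripper is mounted at the origin on the work surface. World frame = base frame: x ahead of the robot, y to its left, z up, the work surface at z = 0. Lengths are in m, angles in rad, forces in N, time in s.
With the tool pointing down it reaches from about 0.35 to 0.775 m from the base axis. Payload 7.3 kg.
Tool frame: the origin (TCP) lies at the very end of the fingers, on their centre line; the grasp point (between the pads) lies 19 mm behind it (pinch_z is the distance from the TCP to the grasp point, in m); z points along the fingers, y is the line along which they close (so a half turn about z gives the same grasp; the last joint's range is limited). The gripper opens to 92 mm and grips with 3 to 60 N. Pads are 19 mm wide; open, the fingers measure 130 mm over their backs; the gripper's body (75 mm by 190 mm) begins 47 mm behind the grasp point.
Start: joints at [1.155, 0.342, 1.524, -0, 1.275, -0.146], TCP at [0.14, 0.506, 0.227] pointing down, gripper open.
Joint ranges: [-2.53, 2.53], [-0.77, 2.02], [0.04, 2.7], [-1, 4.14], [0.28, 2.66], [-3.11, 3.11]. Speed limits (rad/s): [2.57, 2.57, 3.14, 3.14, 3.14, 3.14].

### API

Orientations are given as [roll, pitch, yaw] about the fixed x, y, z axes, in that order (R = Rz(yaw) Ry(pitch) Rx(roll)).
In Python, from cell import * gives the robot as it stands.
- The arm moves only by the tool arm_command, never from a script. Its arguments are lists of equal length, an entry for each row: "fingers": the gripper command: -1 is fully open, 1 is shut, values between are in proportion; "travel": the shift along the tool's x, y, z in m, a list of three; "dr": the turn, a rotation vector about the tool's x, y, z in degrees, a list of three. In form: {"fingers": [fingers, ...], "travel": [[x, y, z], ...], "dr": [[wx, wy, wz], ...]}. A call has 1 to 8 rows; each row is the pose to reach, as a shift and turn from the pose commanded when the call began, along the tool's axes at that moment; what a row does not reach only later rows make up. A row lasts 1/12 s, in which the tool goes at most 41.7 mm and 7.16 degrees, less where a joint would pass 70% of its speed; a pose out of reach is approached as far as the arm can. A call with a gripper value outside its range is refused whole. The fingers move at their own pace and stop on an object; "squeeze" is the grip in N (left out, the last holds). Time passes only in rows, so rows that repeat a pose let the fingers close. It gives the time, the measured TCP pose, the force, the opening and the grip force at its end, in the units of the state.
- observe(): the state, without advancing time (a new reading comes with each control period).
- read_camera(name): name is "scene" or "side" or "wrist"; returns a dict with "color" (480x640x3 uint8, blue, green, red), "z_map" (480x640 float32, m along the optical axis (not along the pixel's ray), 0 where there is no reading), "fx", "fy", "cx", "cy" (pixels), "R" (3x3) and "t" (3): a world point X has camera coordinates R X + t. Camera axes: x right, y down, z forward; pixel columns grow to the right and rows downward; lengths in m; the calibration is good to about 2 mm. The wrist camera is an equidistant fisheye: a pixel r from the principal point sees the ray r / f radians off the axis. A picture is of the moment at which its call begins.
- hand_in(): hands the job in; it is judged then, once.
The state is a dict: "time": time; "qpos": joint angles; "qvel": joint speeds; "joint_efforts": joint torques, N m; "tool_pos": TCP position; "tool_rot": TCP orientation; "contact_force": force on the tool from outside, world axes, zero at the start; "torque": the same for the moment, N m; "opening": finger opening in m; "grip_force": force on a finger pad.
Only numpy, scipy, OpenCV 4.12 (cv2) and the standard library are available. Lean on these libraries where they do the work, as an engineer would, in place of code of your own. Each camera call takes 0.05 s, during which the arm holds its last target. There are 200 camera calls.

## Working session

There is one attempt and no reset: what is moved stays moved. The work goes in short steps, Python scripts to look and compute and a tool call to move; the robot and the scene stay as the last step left them, time stands still between calls to the robot, and variables do not carry over. Pictures are saved under pics/ and viewed, at most 10 in all, crops included, and the job is handed in when it is done.

Besides the shell and the picture viewer there is one more tool, called after "Emit:" as name(argument=value, ...) on one line, values as JSON. arm_command: Moves the arm, as the interface text tells. Its arguments: {"type":"object","properties":{"fingers":{"type":"array","items":{"type":"number"}},"travel":{"type":"array","items":{"type":"array","items":{"type":"number"}}},"dr":{"type":"array","items":{"type":"array","items":{"type":"number"}}},"squeeze":{"type":"number"}},"required":["fingers","travel","dr"]}

```bash
mkdir -p pics; ls
python3 - <<'E'
from cell import *
import cv2,numpy as np
for n in ("scene","side"):
    c=read_camera(n); cv2.imwrite(f"pics/{n}0.png",c["color"]); np.savez(f"{n}0.npz",**c)
    print(n,c["fx"],c["fy"],c["cx"],c["cy"],c["R"].tolist(),c["t"])
print(observe())
E
```

```text
pics
scene 436.6264393745825 436.6264393745825 321.87453976131735 232.38563164626697 [[0.7033891427990645, 0.7107349481519575, -0.009977337712598053], [0.47817819983521265, -0.4835283421507267, -0.7331752529507013], [-0.5259176009554656, 0.5109365673079229, -0.679966544171729]] [-0.35619848 -0.25274736  1.64940336]
side 456.2179474930763 456.2179474930763 317.40683306046793 242.7722901281746 [[0.7157334675968052, -0.6980003499051283, -0.022827941084802784], [-0.38936511447144306, -0.37169502866756615, -0.8427559630738052], [0.5797589248942121, 0.6120770516823316, -0.5378115578986489]] [-0.47923177  0.30989323  0.87611831]
{'time': 0.1, 'qpos': array([ 1.15500783e+00,  3.42651626e-01,  1.52486825e+00,  3.91107512e-05,
        1.27540209e+00, -1.46068581e-01]), 'qvel': array([-6.47724492e-04, -1.00281941e-03, -2.05689285e-03, -1.32696518e-03,
        1.27852703e-03, -8.97065419e-05]), 'joint_efforts': array([ 2.62382426e-03, -4.32003951e+01, -2.44700164e+01,  7.19209132e-02,
        5.25336585e-02, -6.85046984e-05]), 'tool_pos': array([0.13975617, 0.50570646, 0.22613378]), 'tool_rot': array([-3.14028295e+00, -2.30483032e-04,  2.87186118e+00]), 'contact_force': array([-0.91897446, -0.32659983,  0.64592127]), 'torque': array([-0.00791682,  0.01074704, -0.03196595]), 'grip_force': 0.0, 'opening': 0.09163481428707575}
```

View pics/scene0.png

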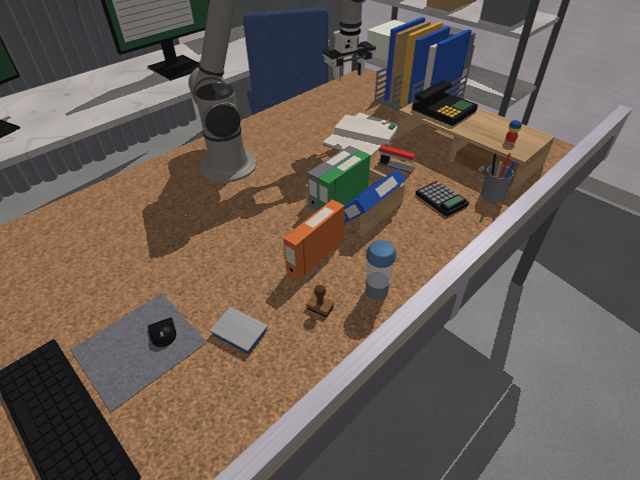

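View pics/side0.png

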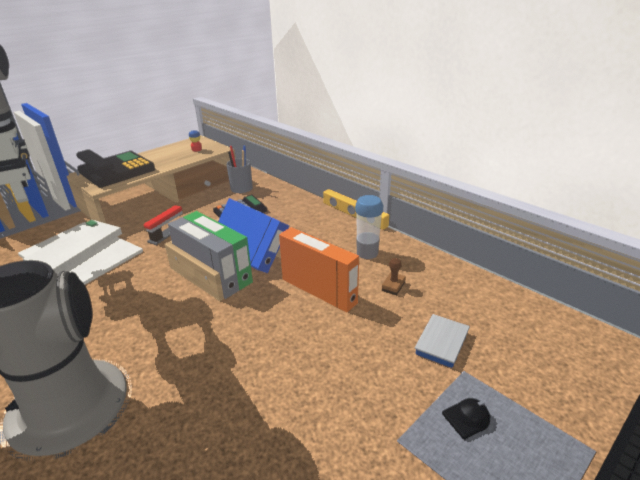

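The scene view shows the grey and green boxes upright at about (330,180), blue leaning at (375,195), orange at (315,240), the tumbler at (378,270), and the stamp at (320,300). The side view agrees. Next I'll fit the poses from depth.

```bash
cat > h.py <<'E'
import numpy as np,cv2
def cloud(c):
    z=c["z_map"]; v,u=np.mgrid[:480,:640]
    p=np.stack([(u-c["cx"])/c["fx"]*z,(v-c["cy"])/c["fy"]*z,z],-1)
    P=(p-c["t"])@c["R"]; P[z==0]=np.nan
    return P
def both(names):
    P=[];C=[]
    for c in names:
        P.append(cloud(c).reshape(-1,3));C.append(c["color"].reshape(-1,3))
    P=np.vstack(P);C=np.vstack(C);k=~np.isnan(P[:,0]);return P[k],C[k]
def hsv(C): return cv2.cvtColor(C[None].astype(np.uint8),cv2.COLOR_BGR2HSV)[0]
def top(P,C,x0,x1,y0,y1,s=1000/1.5):
    # ortho map 1.5mm/px: col = (y1-y)*s, row=(x1-x)*s
    k=(P[:,0]>x0)&(P[:,0]<x1)&(P[:,1]>y0)&(P[:,1]<y1)&(P[:,2]<.3);P=P[k];C=C[k]
    o=np.argsort(P[:,2]);im=np.zeros((int((x1-x0)*s)+1,int((y1-y0)*s)+1,3),np.uint8)
    for i in o: cv2.circle(im,(int((y1-P[i,1])*s),int((x1-P[i,0])*s)),1,C[i].tolist(),-1)
    return im
E
python3 - <<'E'
from h import *
cs=[dict(np.load(f"{n}0.npz")) for n in("scene","side")]
for c in cs:
    P,C=both([c]);H=hsv(C)
    reg=(P[:,0]>.25)&(P[:,0]<.9)&(abs(P[:,1])<.5)
    for n,lo,hi in(("orange",5,18),("green",50,85)):
        k=reg&(H[:,0]>=lo)&(H[:,0]<=hi)&(H[:,1]>150)&(P[:,2]>.133)&(P[:,2]<.155)
        if k.sum()>10:
            print(n,k.sum(),cv2.minAreaRect(P[k,:2].astype(np.float32)*1000),P[k,2].mean())
P,C=both(cs); cv2.imwrite("pics/top0.png",top(P,C,.25,.95,-.6,.5))
E
```

```text
orange 673 ((578.3674926757812, -98.96389770507812), (47.797645568847656, 212.7442169189453), 6.048043727874756) 0.1401728448822856
green 16 ((456.1500244140625, 152.50112915039062), (41.188026428222656, 209.3812255859375), 2.311838388442993) 0.1393559773256679
orange 749 ((575.9641723632812, -99.85023498535156), (47.73805618286133, 209.75328063964844), 6.0016326904296875) 0.13969084578946464
```

View pics/top0.png

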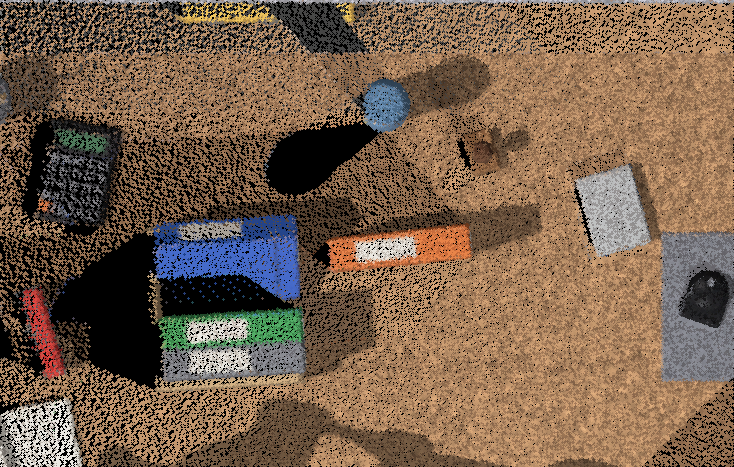

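Run:
```python
from h import *
cs=[dict(np.load(f"{n}0.npz")) for n in("scene","side")]
for c in cs+[None]:
    P,C=both([c] if c else cs)
    H=hsv(C)
    reg=(P[:,0]>.36)&(P[:,0]<.51)&(P[:,1]>.02)&(P[:,1]<.28)
    k=reg&(P[:,2]>.135)&(P[:,2]<.147)
    print("gg",k.sum(),cv2.minAreaRect(P[k,:2].astype(np.float32)*1000))
    # vertical spines plane y front: points in z 0.03-.13
    k=reg&(P[:,2]>.03)&(P[:,2]<.13)&(P[:,1]<.06)
    if k.sum()>20: print("spine",k.sum(),np.polyfit(P[k,0],P[k,1],1))
    # far end board outer face  z .03-.075
    k=(P[:,0]>.58)&(P[:,0]<.64)&(P[:,1]>.06)&(P[:,1]<.25)&(P[:,2]>.02)&(P[:,2]<.07)
    if k.sum()>20:
        q=np.polyfit(P[k,1],P[k,0],1); r=P[k,0]-np.polyval(q,P[k,1]);print("endb",k.sum(),q,r.std())
    k=(P[:,0]>.33)&(P[:,0]<.40)&(P[:,1]>.06)&(P[:,1]<.25)&(P[:,2]>.02)&(P[:,2]<.07)
    if k.sum()>20:
        q=np.polyfit(P[k,1],P[k,0],1); r=P[k,0]-np.polyval(q,P[k,1]);print("nearb",k.sum(),q,r.std())
    k=(P[:,0]>.5)&(P[:,0]<.66)&(P[:,1]>.0)&(P[:,1]<.3)&(H[:,0]>100)&(H[:,0]<130)&(P[:,2]>.095)
    b=P[k]; print("blue", b[:,0].max(),b[:,2].max(),b[:,1].min(),b[:,1].max())
    for y in(.08,.13,.18,.22):
        s=b[abs(b[:,1]-y)<.01]; 
        if len(s): print(y,s[s[:,0].argmax()],s[s[:,2].argmax()])
```

```text
gg 1117 ((433.83477783203125, 151.52410888671875), (95.27317810058594, 214.16587829589844), 4.229088306427002)
spine 551 [0.05558752 0.02375512]
endb 427 [-0.04790504  0.62103258] 0.002502198676273543
blue 0.6264893002991697 0.1378415131018531 0.05407718929612609 0.26820258898230154
0.08 [0.62528562 0.07933028 0.10881005] [0.59388853 0.07709798 0.13757654]
0.13 [0.62287112 0.1329035  0.10708518] [0.5939669  0.13114619 0.13784151]
0.18 [0.61951891 0.18487061 0.107107  ] [0.58971921 0.17860611 0.1367891 ]
0.22 [0.61672448 0.21257449 0.10996437] [0.58740119 0.22031554 0.13686764]
gg 1667 ((431.76123046875, 152.2115936279297), (93.39861297607422, 214.04776000976562), 3.396580219268799)
spine 1271 [0.01533927 0.04223714]
nearb 601 [-0.06515565  0.38163785] 0.0009470938236602851
blue 0.6217199109508257 0.13846084703826037 0.05374303589842597 0.2698040919898246
0.08 [0.59314537 0.08458975 0.1336737 ] [0.58950763 0.07161558 0.1372166 ]
0.13 [0.58920212 0.12224402 0.12989698] [0.58856106 0.12045987 0.13693381]
0.18 [0.58585688 0.18315864 0.13625062] [0.58370983 0.17090194 0.13846085]
0.22 [0.58437059 0.22311939 0.13494221] [0.58131586 0.2139686  0.13622897]
gg 2784 ((433.7210998535156, 151.99508666992188), (96.65441131591797, 215.2604217529297), 3.8991446495056152)
spine 1822 [0.02476435 0.03789622]
endb 435 [-0.04397384  0.62023967] 0.002987944904280697
nearb 601 [-0.06515565  0.38163785] 0.0009470938236602851
blue 0.6264893002991697 0.13846084703826037 0.05374303589842597 0.2698040919898246
0.08 [0.62528562 0.07933028 0.10881005] [0.59388853 0.07709798 0.13757654]
0.13 [0.62287112 0.1329035  0.10708518] [0.5939669  0.13114619 0.13784151]
0.18 [0.61951891 0.18487061 0.107107  ] [0.58370983 0.17090194 0.13846085]
0.22 [0.61672448 0.21257449 0.10996437] [0.58740119 0.22031554 0.13686764]
```

Emit:
arm_command(fingers=[1, 1, 1, 1, 1, 1, 1, 1], travel=[[-0.037, -0.012, 0], [-0.074, -0.024, 0], [-0.111, -0.036, 0], [-0.148, -0.047, 0], [-0.185, -0.059, 0], [-0.222, -0.071, 0], [-0.259, -0.083, 0], [-0.296, -0.0945, 0]], dr=[[0, 0, -2.4], [0, 0, -4.7], [0, 0, -7], [0, 0, -9.4], [0, 0, -11.8], [0, 0, -14.1], [0, 0, -16.5], [0, 0, -18.8]], squeeze=20)

```text
time: 0.77
tool_pos: [0.4012, 0.3345, 0.2265]
tool_rot: [-3.141, -0.001, -3.081]
contact_force: [0.4, 1.3, -0.3]
opening: 0.0434
grip_force: 0.0
```

Emit:
arm_command(fingers=[1, 1, 1, 1, 1, 1, 1, 1], travel=[[-0.031, -0.023, 0], [-0.062, -0.046, 0], [-0.093, -0.069, 0], [-0.124, -0.092, 0], [-0.155, -0.115, 0], [-0.186, -0.138, 0], [-0.217, -0.161, 0], [-0.248, -0.184, 0]], dr=[[0, 0, 0], [0, 0, 0], [0, 0, 0], [0, 0, 0], [0, 0, 0], [0, 0, 0], [0, 0, 0], [0, 0, 0]])

```text
time: 1.43
tool_pos: [0.6595, 0.1654, 0.2262]
tool_rot: [3.142, -0.001, -3.083]
contact_force: [-0.3, 0.6, 0.8]
opening: 0.0003
grip_force: 0.0
```

Emit:
arm_command(fingers=[1, 1, 1, 1, 1], travel=[[0, 0, 0.035], [0, 0, 0.07], [0, 0, 0.105], [0, 0, 0.132], [0, 0, 0.132]], dr=[[0, 0, 0], [0, 0, 0], [0, 0, 0], [0, 0, 0], [0, 0, 0]])

```text
time: 1.85
tool_pos: [0.6542, 0.1661, 0.0872]
tool_rot: [-3.141, -0.013, -3.084]
contact_force: [-1.1, -0.2, -1.4]
opening: 0.0001
grip_force: 0.0
```

Run:
```python
from cell import *
import cv2,numpy as np
c=read_camera("scene");im=cv2.resize(c["color"][130:270,260:440],None,fx=4,fy=4,interpolation=2);cv2.imwrite("pics/s1.png",im)
o=observe();print(o["tool_pos"],o["tool_rot"],o["contact_force"],o["qpos"])
```

```text
[0.65604986 0.16645262 0.09106741] [-3.14105841 -0.00791764 -3.08338073] [-0.0045396  -1.31171829  0.93232223] [ 1.35320596e-01  7.40759361e-01  1.21999887e+00  8.32478963e-05
  1.18876969e+00 -1.49372111e+00]
```

View pics/s1.png

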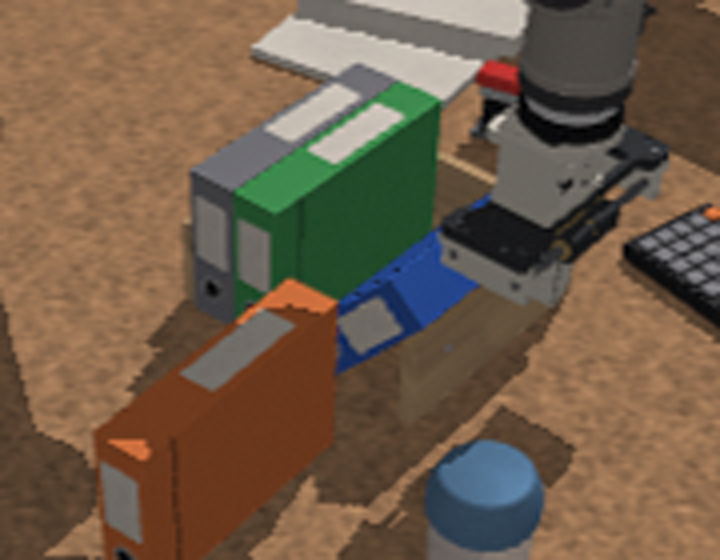

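The gripper is beside the blue edge with the fingers closed (body at about (540,250) in the crop), clear of the end board. I'll push slowly.

Emit:
arm_command(fingers=[1, 1, 1, 1, 1, 1, 1, 1], travel=[[0.008, 0, 0], [0.016, 0, -0.002], [0.023, 0, -0.003], [0.03, 0, -0.003], [0.036, 0, -0.003], [0.042, 0, -0.003], [0.048, 0, -0.003], [0.054, 0, -0.003]], dr=[[0, 0, 0], [0, 0, 0], [0, 0, 0], [0, 0, 0], [0, 0, 0], [0, 0, 0], [0, 0, 0], [0, 0, 0]])

```text
time: 2.57
tool_pos: [0.6035, 0.1636, 0.0978]
tool_rot: [3.142, -0.001, -3.083]
contact_force: [1.0, -0.1, 1.1]
opening: 0.0005
grip_force: 0.5
```

Emit:
arm_command(fingers=[1, 1, 1, 1, 1], travel=[[0.005, 0, 0], [0.01, 0, 0], [0.015, 0, 0], [0.02, 0, 0], [0.022, 0, 0]], dr=[[0, 0, 0], [0, 0, 0], [0, 0, 0], [0, 0, 0], [0, 0, 0]])

```text
time: 2.98
tool_pos: [0.5813, 0.1624, 0.0974]
tool_rot: [3.142, -0.001, -3.083]
contact_force: [0.0, -1.0, 0.1]
opening: 0.0001
grip_force: 0.0
```

```bash
cat > look.py <<'E'
from cell import *
from h import *
import sys
O=np.array([.5651,.1577]);a=.059;M=np.array([[np.cos(a),np.sin(a)],[-np.sin(a),np.cos(a)]])
cs=[read_camera(n) for n in("scene","side")]
for n,c in zip(("scene","side"),cs):
    P,C=both([c]);H=hsv(C);S=(P[:,:2]-O)@M.T*1000
    for nm,lo,hi in(("orange",5,18),("blue",100,128),("green",50,85)):
        k=(S[:,0]>-140)&(S[:,0]<70)&(S[:,1]>-400)&(S[:,1]<115)&(H[:,0]>=lo)&(H[:,0]<=hi)&(H[:,1]>150)&(P[:,2]>.131)&(P[:,2]<.152)
        if k.sum()>10: 
            (cx,cy),wh,ang=cv2.minAreaRect(S[k].astype(np.float32));print(n,nm,k.sum(),[round(v,1) for v in(cx,cy,*wh,ang)],"x",S[k,0].min().round(1),S[k,0].max().round(1),"y",S[k,1].min().round(1),S[k,1].max().round(1),"z",P[k,2].max().round(3))
if len(sys.argv)>1: cv2.imwrite(sys.argv[1],cv2.resize(cs[0]["color"][130:270,260:440],None,fx=4,fy=4,interpolation=2))
if len(sys.argv)>2: cv2.imwrite(sys.argv[2],cv2.resize(cs[1]["color"][170:320,140:380],None,fx=3,fy=3,interpolation=2))
o=observe();print("stand tcp",M@(o["tool_pos"][:2]-O)*1000,o["tool_pos"][2],o["tool_rot"],o["contact_force"],o["time"])
E
python3 look.py pics/s2.png pics/d2.png
```

```text
scene orange 708 [-2.4, -256.5, 49.3, 213.3, 2.5] x -29.3 26.5 y -363.0 -150.4 z 0.146
scene blue 183 [-20.2, -77.8, 45.4, 57.3, 1.8] x -42.2 3.0 y -106.8 -48.5 z 0.149
scene green 16 [-107.3, 1.2, 41.3, 200.4, 0.4] x -128.7 -86.9 y -99.2 101.2 z 0.144
side orange 790 [-5.0, -257.5, 48.0, 209.9, 2.8] x -31.8 23.5 y -363.0 -152.0 z 0.144
side blue 472 [-31.9, 0.4, 42.4, 205.1, 1.4] x -53.7 -9.3 y -102.2 102.6 z 0.15
stand tcp [17.06594153  3.70973386] 0.09761917558517459 [ 3.14156213e+00 -6.80106716e-04 -3.08315818e+00] [-0.45987761  0.79318229 -0.38976167] 3.0833
```

View pics/d2.png

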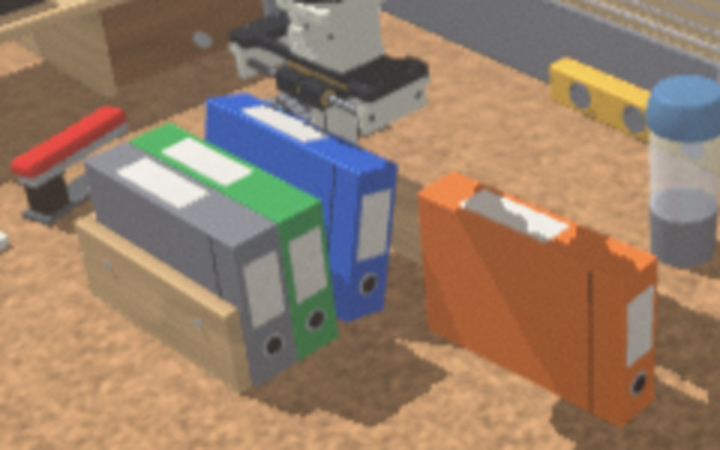

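Blue is now leaning only a little (spine at about (365,240) in the crop), so I'll push a bit further.

Emit:
arm_command(fingers=[1, 1, 1, 1, 1, 1, 1, 1], travel=[[0.003, 0, 0], [0.006, 0, 0], [0.009, 0, 0], [0.012, 0, 0], [0.012, 0, 0], [0.012, 0, 0], [0.012, 0, 0], [0.012, 0, 0]], dr=[[0, 0, 0], [0, 0, 0], [0, 0, 0], [0, 0, 0], [0, 0, 0], [0, 0, 0], [0, 0, 0], [0, 0, 0]])

```text
time: 3.75
tool_pos: [0.5707, 0.1617, 0.0978]
tool_rot: [3.141, 0.0, -3.083]
contact_force: [0.2, 0.2, 0.2]
opening: 0.0004
grip_force: 0.0
```

```bash
python3 look.py pics/s3.png pics/d3.png
```

```text
scene orange 703 [-1.3, -256.7, 48.6, 214.6, 3.4] x -30.7 26.5 y -364.7 -148.5 z 0.145
scene blue 214 [-56.4, -39.0, 48.0, 132.1, 0.6] x -80.5 -31.8 y -105.2 26.8 z 0.146
scene green 22 [-107.2, -3.0, 196.8, 40.9, 89.5] x -127.8 -86.4 y -101.2 95.6 z 0.145
side orange 795 [-4.1, -257.5, 47.2, 212.0, 2.7] x -32.0 22.4 y -363.5 -152.2 z 0.144
side blue 381 [-64.8, -0.8, 44.0, 205.9, 0.3] x -86.9 -42.4 y -103.8 102.2 z 0.144
stand tcp [5.73023123 3.65296579] 0.09772941373551582 [ 3.14152803e+00  1.74315458e-04 -3.08328110e+00] [0.33005421 0.98545908 0.46160331] 3.85
```

View pics/d3.png

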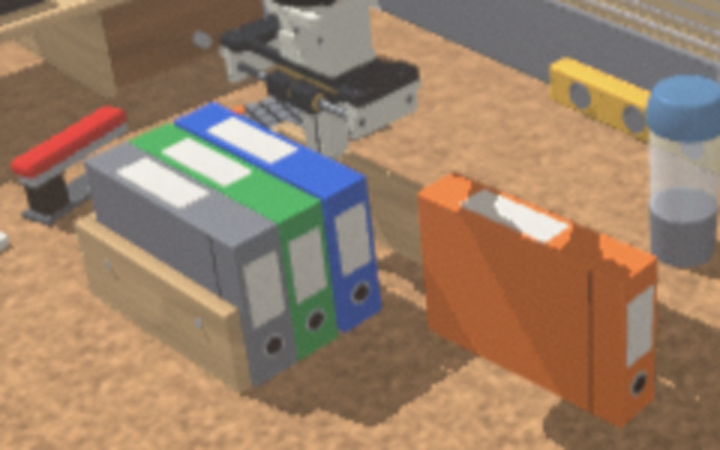

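Blue now stands upright beside green with its spine flush at (350,260). Next I'll go up and over to the orange spine.

Emit:
arm_command(fingers=[1, 1, 1, 1, 1, 1, 1, 1], travel=[[0.01, 0, -0.03], [0.012, 0, -0.07], [0.012, 0, -0.11], [0.009, 0, -0.135], [0.009, -0.04, -0.135], [0.009, -0.08, -0.135], [0.009, -0.12, -0.135], [0.009, -0.16, -0.135]], dr=[[0, 0, 0], [0, 0, 0], [0, 0, 0], [0, 0, 0], [0, 0, 7], [0, 0, 14], [0, 0, 21], [0, 0, 28]])

```text
time: 4.52
tool_pos: [0.5707, 0.0, 0.233]
tool_rot: [3.141, 0.001, 2.706]
contact_force: [0.3, -0.2, 0.1]
opening: 0.0005
grip_force: 0.0
```

```bash
python3 look.py
```

```text
scene orange 710 [-2.1, -256.7, 49.2, 214.3, 2.8] x -27.3 27.4 y -363.2 -149.9 z 0.145
scene blue 477 [-56.4, 1.4, 213.8, 50.6, 89.7] x -82.1 -31.1 y -105.5 108.2 z 0.146
scene green 16 [-106.4, 3.0, 41.0, 209.9, 0.2] x -127.3 -86.0 y -102.0 107.9 z 0.143
side orange 774 [-3.8, -256.7, 48.4, 211.6, 2.3] x -31.0 21.0 y -362.8 -150.6 z 0.144
side blue 384 [-62.4, 1.5, 42.7, 207.2, 0.5] x -84.1 -40.8 y -102.1 105.1 z 0.144
stand tcp [  -3.53632951 -161.85282278] 0.2326529873451415 [-3.13994002e+00  1.07565350e-03  2.70178830e+00] [-0.14459562  0.27557047  0.04052131] 4.6167
```

Emit:
arm_command(fingers=[0.78, 0.78, 0.78, 0.78, 0.78, 0.78, 0.78, 0.78], travel=[[-0.015, -0.026, 0], [-0.029, -0.051, 0], [-0.044, -0.077, 0], [-0.058, -0.103, 0], [-0.073, -0.128, 0], [-0.088, -0.154, 0], [-0.102, -0.18, 0], [-0.117, -0.205, 0]], dr=[[0, 0, 7], [0, 0, 14], [0, 0, 21], [0, 0, 28], [0, 0, 35], [0, 0, 42], [0, 0, 49], [0, 0, 56]])

```text
time: 5.28
tool_pos: [0.5918, -0.2343, 0.2327]
tool_rot: [3.142, -0.0, 1.729]
contact_force: [0.1, 0.2, 0.3]
opening: 0.0103
grip_force: 0.0
```

Emit:
arm_command(fingers=[0.78, 0.78, 0.78, 0.78, 0.78, 0.78], travel=[[0, 0, 0], [0, 0, 0.035], [0, 0, 0.07], [0, 0, 0.105], [0, 0, 0.143], [0, 0, 0.143]], dr=[[0, 0, 5.5], [0, 0, 5.5], [0, 0, 5.5], [0, 0, 5.5], [0, 0, 5.5], [0, 0, 5.5]])

```text
time: 5.78
tool_pos: [0.5876, -0.2307, 0.0819]
tool_rot: [-3.13, -0.008, 1.639]
contact_force: [-0.6, 0.5, -2.0]
opening: 0.01
grip_force: 0.0
```

```bash
python3 look.py pics/s4.png
```

```text
scene orange 504 [-3.1, -239.1, 49.4, 177.1, 2.7] x -30.5 24.6 y -326.9 -149.7 z 0.146
scene blue 482 [-60.5, 1.4, 53.9, 212.0, 0.4] x -87.5 -33.4 y -104.5 107.5 z 0.145
scene green 24 [-104.8, 0.3, 38.7, 209.2, 1.3] x -126.4 -85.7 y -104.2 104.5 z 0.144
side orange 418 [-4.8, -231.1, 47.9, 160.8, 1.6] x -30.8 19.8 y -311.3 -150.8 z 0.144
side blue 386 [-61.2, 0.7, 43.6, 205.9, 0.3] x -83.3 -39.3 y -102.3 103.6 z 0.144
stand tcp [   3.30048538 -391.44101802] 0.08928990765085631 [-3.13955808e+00 -1.61173927e-03  1.63894884e+00] [ 0.51355498 -0.18812254  0.75772599] 5.8833
```

Emit:
arm_command(fingers=[0.78, 0.78, 0.78, 0.78, 0.78, 0.78, 0.78, 0.78], travel=[[0.01, 0, 0], [0.018, 0, 0], [0.025, 0, 0], [0.032, 0, 0], [0.04, 0, 0], [0.05, 0, 0], [0.06, 0, 0], [0.07, 0, 0]], dr=[[0, 0, 0.3], [0, 0, 0.3], [0, 0, 0.3], [0, 0, 0.3], [0, 0, 0.3], [0, 0, 0.3], [0, 0, 0.3], [0, 0, 0.3]])

```text
time: 6.55
tool_pos: [0.5873, -0.1632, 0.0905]
tool_rot: [3.14, 0.001, 1.633]
contact_force: [0.6, -4.2, 3.6]
opening: 0.01
grip_force: 2.3
```

```bash
python3 look.py pics/s5.png pics/d5.png
```

```text
scene orange 333 [1.4, -172.7, 147.2, 48.5, 89.4] x -23.3 25.5 y -246.1 -99.1 z 0.146
scene blue 484 [-58.4, 4.3, 49.8, 219.3, 0.1] x -83.3 -33.4 y -105.4 113.9 z 0.146
scene green 26 [-107.0, 2.1, 39.8, 211.2, 0.4] x -126.7 -86.4 y -103.7 107.5 z 0.145
side orange 248 [-0.7, -162.0, 126.5, 48.1, 88.7] x -25.7 22.7 y -225.7 -98.7 z 0.143
side blue 386 [-61.4, -0.1, 203.5, 43.9, 89.9] x -83.4 -39.4 y -101.8 101.7 z 0.146
stand tcp [   2.63984899 -319.78560066] 0.08968127497833418 [-3.14088130e+00 -1.70227088e-03  1.63412229e+00] [0.14842938 0.36880536 0.2058141 ] 6.65
```

View pics/d5.png

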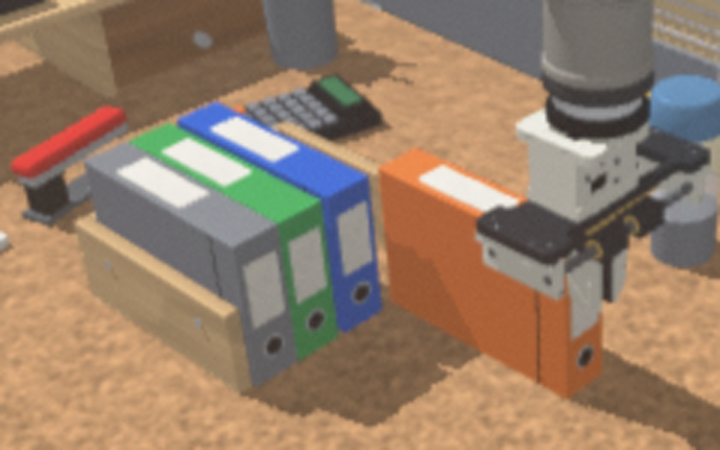

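The box now sits flat against the fingers, square and centred, and its back is at the stand mouth. I'll push on straight.

Emit:
arm_command(fingers=[0.78, 0.78, 0.78, 0.78, 0.78, 0.78, 0.78, 0.78], travel=[[0.008, 0, 0], [0.018, 0, 0], [0.03, 0, 0], [0.042, 0, 0], [0.054, 0, 0], [0.066, 0, 0], [0.078, 0, 0], [0.09, 0, 0]], dr=[[0, 0, 0], [0, 0, 0], [0, 0, 0], [0, 0, 0], [0, 0, 0], [0, 0, 0], [0, 0, 0], [0, 0, 0]])

```text
time: 7.32
tool_pos: [0.581, -0.0724, 0.0895]
tool_rot: [-3.141, -0.0, 1.633]
contact_force: [0.5, -1.9, 0.3]
opening: 0.01
grip_force: 1.2
```

Emit:
arm_command(fingers=[0.78, 0.78, 0.78, 0.78, 0.78, 0.78, 0.78, 0.78], travel=[[0.012, 0, 0], [0.024, 0, 0], [0.036, 0, 0], [0.048, 0, 0], [0.06, 0, 0], [0.072, 0, 0], [0.084, 0, 0], [0.092, 0, 0]], dr=[[0, 0, 0], [0, 0, 0], [0, 0, 0], [0, 0, 0], [0, 0, 0], [0, 0, 0], [0, 0, 0], [0, 0, 0]])

```text
time: 7.98
tool_pos: [0.5754, 0.0195, 0.0897]
tool_rot: [-3.141, -0.0, 1.633]
contact_force: [0.4, -0.3, -0.5]
opening: 0.0099
grip_force: 0.9
```

```bash
python3 look.py
```

```text
scene orange 210 [0.6, 7.1, 156.7, 48.3, 89.5] x -23.7 24.8 y -71.4 85.4 z 0.145
scene blue 184 [-57.7, 40.2, 46.6, 142.5, 0.5] x -81.2 -33.9 y -30.9 111.3 z 0.147
side orange 160 [-2.3, -12.6, 46.9, 193.2, 0.2] x -26.0 21.2 y -109.2 84.1 z 0.144
side blue 275 [-62.7, 1.3, 41.8, 203.6, 0.5] x -83.8 -41.6 y -100.7 103.0 z 0.144
stand tcp [   2.25529439 -138.47094115] 0.08977082628099436 [-3.14153353e+00 -7.84178816e-04  1.63421697e+00] [ 0.06374281  0.33804744 -0.0945938 ] 8.0833
```

Emit:
arm_command(fingers=[0.78, 0.78, 0.78, 0.78, 0.78, 0.78, 0.78], travel=[[0.004, 0, 0], [0.008, 0, 0], [0.012, 0, 0], [0.016, 0, 0], [0.018, 0, 0], [0.02, 0, 0], [0.022, 0, 0]], dr=[[0, 0, 0], [0, 0, 0], [0, 0, 0], [0, 0, 0], [0, 0, 0], [0, 0, 0], [0, 0, 0]])

```text
time: 8.67
tool_pos: [0.5744, 0.0397, 0.0898]
tool_rot: [3.141, 0.0, 1.632]
contact_force: [0.9, -2.6, 1.1]
opening: 0.0101
grip_force: 1.5
```

Emit:
arm_command(fingers=[0.78, 0.78, 0.78], travel=[[0.0015, 0, 0], [0.003, 0, 0], [0.003, 0, 0]], dr=[[0, 0, 0], [0, 0, 0], [0, 0, 0]])

```text
time: 8.92
tool_pos: [0.5742, 0.043, 0.0898]
tool_rot: [3.141, -0.0, 1.633]
contact_force: [0.9, -1.4, 1.5]
opening: 0.0103
grip_force: 0.9
```

Emit:
arm_command(fingers=[0.78, 0.78, 0.78, 0.78], travel=[[0.001, 0, 0], [0.002, 0, 0], [0.003, 0, 0], [0.003, 0, 0]], dr=[[0, 0, 0], [0, 0, 0], [0, 0, 0], [0, 0, 0]])

```text
time: 9.25
tool_pos: [0.5742, 0.0454, 0.0898]
tool_rot: [3.141, 0.001, 1.633]
contact_force: [-0.1, -5.8, 2.0]
opening: 0.01
grip_force: 2.6
```

Emit:
arm_command(fingers=[0.78, 0.78, 0.78], travel=[[0.001, 0, 0], [0.002, 0, 0], [0.002, 0, 0]], dr=[[0, 0, 0], [0, 0, 0], [0, 0, 0]])

```text
time: 9.5
tool_pos: [0.5745, 0.0454, 0.0901]
tool_rot: [3.14, 0.004, 1.633]
contact_force: [0.1, -13.3, 1.7]
opening: 0.01
grip_force: 6.7
```

The force rises with no further travel, so the box is home against the back board. I'll back off and check.

Emit:
arm_command(fingers=[0.78, 0.78, 0.78, 0.78, 0.78, 0.78, 0.78, 0.78], travel=[[-0.006, 0, 0], [-0.02, 0, 0], [-0.05, 0, 0], [-0.08, 0, 0], [-0.1, 0, -0.03], [-0.12, 0, -0.07], [-0.14, 0, -0.11], [-0.14, 0, -0.15]], dr=[[0, 0, 0], [0, 0, 0], [0, 0, 0], [0, 0, 0], [0, 0, 0], [0, 0, 0], [0, 0, 0], [0, 0, 0]])

```text
time: 10.17
tool_pos: [0.5816, -0.0948, 0.2362]
tool_rot: [-3.139, -0.001, 1.63]
contact_force: [0.9, -0.9, -0.2]
opening: 0.0102
grip_force: 0.0
```

```bash
python3 look.py pics/s6.png pics/d6.png
```

```text
scene orange 505 [1.8, 4.2, 47.1, 215.8, 0.6] x -22.9 25.6 y -103.6 112.0 z 0.146
scene blue 288 [-57.3, 2.3, 48.1, 214.7, 1.0] x -82.8 -33.8 y -104.8 109.7 z 0.144
scene green 13 [-106.5, 2.4, 35.1, 207.1, 0.1] x -124.1 -88.8 y -101.1 106.0 z 0.143
side orange 532 [-1.4, 3.8, 213.2, 48.0, 89.9] x -25.6 22.5 y -102.7 110.4 z 0.144
side blue 365 [-62.5, 0.4, 42.9, 203.7, 0.1] x -84.0 -40.9 y -101.5 102.2 z 0.144
stand tcp [   5.35940412 -252.40785277] 0.24308558077471268 [3.12906553 0.00358075 1.63090698] [0.25266438 0.21542432 0.39183751] 10.2667
```

View pics/d6.png

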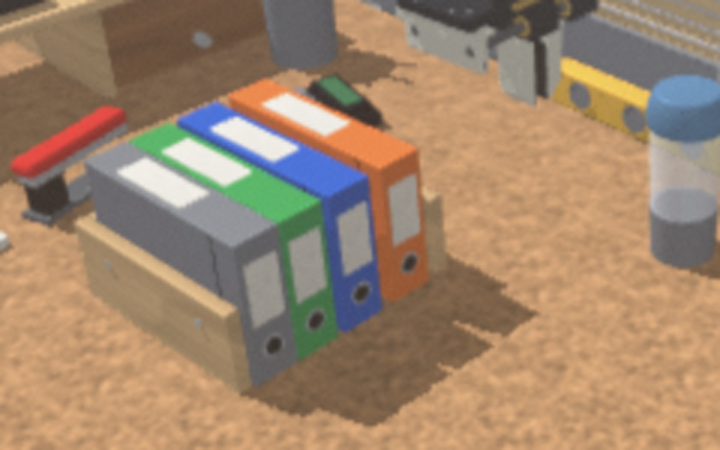

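All four boxes stand upright with their spines level: orange at (400,230) and blue at (350,260), with grey, green and the tumbler where they were. I'll hand it in.

```bash
python3 -c "
from cell import *
print(hand_in())"
```

```text
the job is handed in; nothing more can be done
None
```

The job is handed in: the blue box is upright beside the green one, and the orange box is fully home with its spine level with the others. The grey and green boxes and the other things on the desk look undisturbed, and the arm took about 10 s of the 54 s allowed.

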